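# Seat the filter drawer and hold the extractor hood at its setting

## Robot

A 6-joint arm with a two-finger parallel gripper is mounted at the origin on the work surface. World frame = base frame: x ahead of the robot, y to its left, z up, the work surface at z = 0. Lengths are in mm, angles in degrees, forces in N, time in s.
With the tool pointing down it reaches from about 300 to 850 mm from the base axis. Payload 4.2 kg.
Tool frame: the origin (TCP) lies midway between the tips of the shut fingers; the grasp point (between the pads) lies 19 mm behind it (env.grasp_offset is the distance from the TCP to the grasp point, in mm); z points along the fingers, y is the line along which they close (so a half turn about z gives the same grasp; the last joint's range is limited). The gripper opens to 91 mm and grips with 3 to 60 N. Pads are 32 mm wide; open, the fingers measure 118 mm over their backs; the gripper's body (76 mm by 178 mm) begins 60 mm behind the grasp point.
Start: joints at [-66.177, 18.312, 89.639, -0, 72.044, -1.146], TCP at [242.733, -521.271, 213.976] pointing down, gripper open.
Joint ranges: [-177.97, 177.97], [-48.28, 115.42], [12.27, 149.76], [-77.06, 257.06], [2.81, 150.46], [-146.56, 146.56]. Speed limits (degrees/s): [147.25, 147.25, 180, 180, 180, 180].

## Interface

Orientations are given as [roll, pitch, yaw] about the fixed x, y, z axes, in that order (R = Rz(yaw) Ry(pitch) Rx(roll)).
In Python, from workcell import env, optics gives the robot as it stands. The module is installed in compiled form; this text tells all that it offers.
- The arm moves only by the tool send_rows, never from a script. Its argument "targets" is a list that holds one entry, the list of rows, each a list of 7 numbers: the turn, a rotation vector about the world's x, y, z scaled (see below), then the shift along the world's x, y, z scaled (see below), then the closure, from -1 (fully open) to 1 (shut). In form: [[[rx, ry, rz, x, y, z, gripper], ...]]. A call has 1 to 12 rows; each row shifts and turns the commanded pose from where the row before left it; what a row does not reach is not made up. The controller multiplies each number of a shift by 0.2 m and each number of a turn by pi/2 rad. A row lasts 1/10 s, in which the tool goes at most 50 mm and 8.59 degrees, less where a joint would pass 70% of its speed; a pose out of reach is approached as far as the arm can. A call with a number of a shift or a turn outside -1 to 1 is refused whole. A call with a gripper value outside its range is refused whole. The fingers move at their own pace and stop on an object; "grip_force" is the grip in N (left out, the last holds). Time passes only in rows, so rows that do not move let the fingers close. It gives the time, the measured TCP pose, the force, the opening and the grip force at its end, in the units of the state.
- env.state(): the state, without advancing time (a new reading comes with each control period).
- optics.grab_frame(name): name is "scene" or "top" or "wrist"; returns (picture, depth): 400x640x3 uint8, red, green, blue; 400x640 float32, mm along the optical axis (not along the pixel's ray), 0 where there is no reading.
- optics.camera_info(name): a dict with "camera_matrix" (3x3 intrinsics, pixels), "R" (3x3) and "t" (3): a world point X has camera coordinates R X + t; the wrist camera has in their place "mount" (4x4, takes a point from camera to tool coordinates, whose origin is the TCP and whose axes are the flange's). Camera axes: x right, y down, z forward; pixel columns grow to the right and rows downward; lengths in mm; the calibration is good to about 2 mm. A picture is of the moment at which its call begins: read the wrist's pose just before it. camera_info takes no time and is no camera call.
- env.job_done(): hands the job in; it is judged then, once.
Trained networks look in the newest picture that a camera, given by its name, has taken for a name from the list of things; names that differ only in an ending like _2 or _b are one class to them, and where a whole thing is asked for, a point or a joint stands for the part that bears it (a point fixed in the world has none). Each returns a list of dicts, best first, with "conf" (0 to 1); they miss things now and then, are a little off and sometimes report something else, mostly with a low value. They report only what shows in the picture. A call takes as long as a camera call.
- optics.silhouettes(camera, name): "mask" (400x640 bool, what is visible of it) and "at" ([column, row] in pixels, amid what is visible of it).
- optics.place_of(camera, name): "at" ([column, row] in pixels: a listed point, or the origin of a listed thing).
The state is a dict: "time_s": time; "qpos": joint angles; "qvel": joint speeds; "effort": joint torques, N m; "ee_pos": TCP position; "ee_rot": TCP orientation; "force": force on the tool from outside, world axes, zero at the start; "torque": the same for the moment, N m; "gripper_width": finger opening in mm; "gripper_force": force on a finger pad.
Only numpy, scipy, OpenCV 4.12 (cv2) and the standard library are available. Lean on these libraries where they do the work, as an engineer would, in place of code of your own. Each camera call takes 0.05 s, during which the arm holds its last target. There are 200 camera calls.

## Task

Get the bench dust extractor ready for sanding: first push its filter drawer fully home until the catch clicks, then lift the sprung hood cover by its black bow handle until the white pointer on its edge lines up with the red setting clip on the steel quadrant, and keep holding it steady there, finishing with the cover still in your grip so that I can tighten the clamp knob. Leave the red clip as it is set, and do not disturb the sander, tin and sanding block on the bench.

Things in the scene. Friction and masses are not known exactly. Their poses are not given: they have to be found in the camera images.
- extractor: Blue sheet-steel bench dust extractor, fixed: 280 deep (x) x 340 wide (y) x 146 mm high without its grey cover. Origin: centre of its underside on the bench; x from its front (which faces the robot) to its back, y to its left seen from the robot. Yaw up to 0.25 rad. A steel quadrant at its left (y = 171 to 174 mm) rises to 284 mm above the bench; the cover's clamp knob reaches y = 197 mm
- drawer (a joint): Filter drawer in the extractor's front: how far it is out, m; 0 = home against its stop, grows as it comes out to -x of the extractor, at most 0.11. About 1.5 N of friction; a sprung ball catch must be pushed over (up to about 8 N more, most at 9 mm) between 11 and 5 mm from home, and then draws the drawer home and keeps it there
- drawer_handle (a point): Middle of the bar of the drawer's black bow handle: round, 10 mm thick, 120 mm long along the extractor's y, 32 mm in front of the drawer's aluminium front plate, 115 mm above the bench; clear below and in front, 27 mm clear behind. Moves with the drawer; its axes are the extractor's, and it lies in the extractor's middle plane y = 0
- cover_grip: Black bow handle, one piece with the grey hood cover (256 x 320 x 5 mm) on top of the extractor. Origin: foot of the handle, midway between its posts, on the cover's top face. Its axes turn with the cover: x along the cover towards the hinge, z away from its top face; so the tilt of z from vertical is the cover's angle: 0 = shut, grows as the front edge lifts, at most 0.85 rad
- cover_handle (a point): Middle of the cover handle's bar: round, 12 mm thick, 110 mm long along y, 42 mm above the cover's top face, clear beneath. The cover's hinge line runs along the extractor's y at x = 128, z = 150 mm in its frame; when shut the bar is 240 mm in front of and 48 mm above it. Springs and weight pull the cover shut: about 5 N up at the bar to start it, 8 N at 0.6 rad; let go, it falls shut
- mark_clip (a point): Middle of the red setting clip (24 x 10 x 12 mm) on the rim of the quadrant, 168 mm from the hinge line at the extractor's left (y = 171 mm). Its axes are turned about y to the angle it marks: x from the clip towards the hinge line, so pointer and clip line up when the x axes of cover_grip and mark_clip are parallel. It marks 0.3 to 0.6 rad and stays as set unless knocked
- sander: Orange and black random-orbit sander standing on its 125 mm pad, 134 mm high, with a grey dust canister out to 160 mm along its x. Origin: centre of the pad's underside. Leave alone
- filler_tin: Tin of wood filler with a yellow label, 76 mm across, 105 mm high. Origin: centre of its base. Leave alone
- sanding_block: Cork sanding block 115 x 65 x 34 mm. Origin: centre of its underside. Leave alone

How it is judged:
By the outcome, as a careful person would: the job done as asked, in the order asked, and still so for the second after the job is handed in, while the arm keeps its last pose, push and grip.
It also fails if it takes over 51 s, if anything falls off the work surface, if the arm or the gripper's body presses on something with over 40 N, if the wrist force passes 120 N, or if a joint passes its speed limit or range.

## Working session

There is one attempt and no reset: what is moved stays moved. The work goes in short steps, Python scripts to look and compute and a tool call to move; the robot and the scene stay as the last step left them, time stands still between calls to the robot, and variables do not carry over. Pictures are saved under pics/ and viewed, at most 10 in all, crops included, and the job is handed in when it is done.

Besides the shell and the picture viewer there is one more tool, called after "Call:" by a JSON object that holds its "name" and its "arguments". send_rows: Moves the arm, as the interface text tells. Its arguments: {"type":"object","properties":{"targets":{"type":"array"},"grip_force":{"type":"number"}},"required":["targets"]}

```bash
mkdir -p pics; cat > h.py <<'E'
import numpy as np, cv2
from workcell import env, optics
def cam(n):
    c=optics.camera_info(n); return np.array(c["camera_matrix"]),np.array(c["R"]),np.array(c["t"])
def world(n,u,v,d):
    K,R,t=cam(n); p=np.linalg.inv(K)@np.array([u,v,1.0])*d
    return R.T@(p-t)
def ray(n,u,v):
    K,R,t=cam(n); o=-R.T@t; d=R.T@(np.linalg.inv(K)@np.array([u,v,1.0])); return o,d/np.linalg.norm(d)
def cloud(n,d):
    K,R,t=cam(n); v,u=np.indices(d.shape); z=d
    P=np.stack([(u-K[0,2])/K[0,0]*z,(v-K[1,2])/K[1,1]*z,z],-1)
    return (P-t)@R
E
python3 - <<'E'
from h import *
np.set_printoptions(precision=1,suppress=True)
ims=[]
for n in ("scene","top"):
    im,d=optics.grab_frame(n); np.savez(f"{n}.npz",im=im,d=d)
    ims.append(im)
    K,R,t=cam(n); print(n,"pos",-R.T@t)
    for nm in ("drawer_handle","cover_grip","cover_handle","mark_clip","extractor","sander","filler_tin","sanding_block"):
        for r in optics.place_of(n,nm)[:1]:
            u,v=r["at"]; ui,vi=int(round(u)),int(round(v))
            dd=d[max(vi-2,0):vi+3,max(ui-2,0):ui+3]; dd=dd[dd>0]
            print(n,nm,round(r["conf"],2),np.round([u,v]), world(n,u,v,np.median(dd)) if dd.size else None)
cv2.imwrite("pics/a.png",cv2.cvtColor(ims[0],cv2.COLOR_RGB2BGR))
cv2.imwrite("pics/b.png",cv2.cvtColor(ims[1],cv2.COLOR_RGB2BGR))
print(env.state(), env.grasp_offset)
E
```

```text
scene pos [1194.3  177.9  660.7]
scene drawer_handle 0.87 [351. 190.] [470.5  80.  120.3]
scene cover_grip 0.87 [343. 220.] [625.9  89.1 157. ]
scene cover_handle 0.73 [344. 201.] [621.   88.  203.6]
scene mark_clip 0.41 [429. 238.] [714.5 251.5 227.8]
scene extractor 0.42 [352. 191.] [473.4  82.3 119.2]
scene sander 0.89 [480. 307.] [697.1 381.   54.9]
scene filler_tin 0.65 [249. 205.] [ 481.3 -195.9   26.4]
scene sanding_block 0.6 [226. 250.] [ 659.7 -180.1   33.9]
top pos [ 417.9   28.9 1315.7]
top drawer_handle 0.69 [288. 238.] [478.5  86.6 116.9]
top cover_grip 0.92 [288. 176.] [617.7  83.2 156.2]
top cover_handle 0.67 [288. 171.] [620.7  82.2 204.2]
top mark_clip 0.37 [211. 130.] [719.7 254.3 194.4]
top sander 0.83 [171. 174.] [632.5 361.8 125.1]
top filler_tin 0.86 [407. 248.] [ 450.7 -192.5  105.9]
top sanding_block 0.84 [396. 177.] [ 633.  -185.1   36.2]
{'time_s': 0.9, 'qpos': array([-66.2,  18.3,  89.6,  -0. ,  72. ,  -1.1]), 'qvel': array([-0.1,  0. , -0. , -0. , -0. , -0.1]), 'effort': array([ -0. , -41.2, -23.2,   0.1,   0. ,  -0. ]), 'ee_pos': array([ 242.7, -521.3,  214. ]), 'ee_rot': array([180.,   0.,  25.]), 'force': array([-0.1,  0.3, -0.8]), 'torque': array([ 0. ,  0. , -0.1]), 'gripper_force': 0.0, 'gripper_width': 90.86219760388352} 18.8
```

View pics/a.png

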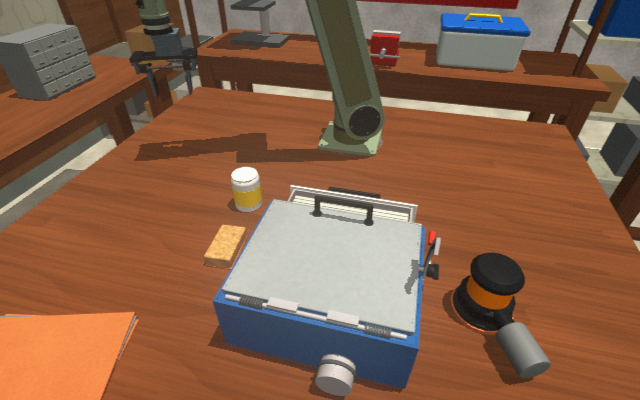

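View pics/b.png

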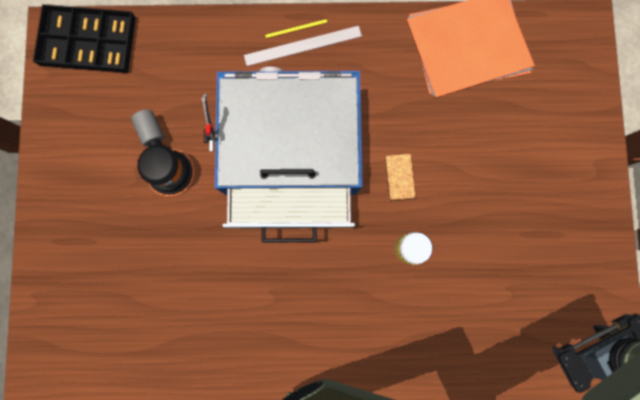

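```bash
python3 - <<'E'
from h import *
np.set_printoptions(precision=2,suppress=True)
for n in ("top","scene"):
    f=np.load(n+".npz"); im,d=f["im"],f["d"]; P=cloud(n,d)
    hsv=cv2.cvtColor(im,cv2.COLOR_RGB2HSV)
    m=(d>0)&(P[...,2]>142)&(P[...,2]<170)&(P[...,0]>560)&(P[...,0]<900)&(abs(P[...,1]-85)<190)&(hsv[...,1]<60)
    m=cv2.morphologyEx(m.astype(np.uint8),cv2.MORPH_OPEN,np.ones((5,5)))
    k,l,s,_=cv2.connectedComponentsWithStats(m); m=l==1+np.argmax(s[1:,4])
    Q=P[m]; r=cv2.minAreaRect(Q[:,:2].astype(np.float32)); print(n,"cover rect",r,"z",np.median(Q[:,2]))
    A=np.c_[Q[:,:2],np.ones(len(Q))]; print("plane",np.linalg.lstsq(A,Q[:,2],rcond=None)[0])
    red=((hsv[...,0]<8)|(hsv[...,0]>172))&(hsv[...,1]>170)&(hsv[...,2]>90)
    k,l,s,c=cv2.connectedComponentsWithStats(red.astype(np.uint8))
    for i in range(1,k):
        p=P[l==i]; 
        if s[i,4]>5: 
            q=np.median(p,0)
            if abs(q[0]-720)<80 and abs(q[1]-255)<50: print("red",s[i],c[i],q,p.min(0),p.max(0))
    # drawer handle: dark points near
    dk=(im.max(-1)<70)&(P[...,0]>400)&(P[...,0]<680)&(abs(P[...,1]-85)<90)&(d>0)
    for lo,hi in((105,130),(185,212)):
        q=P[dk&(P[...,2]>lo)&(P[...,2]<hi)]
        if len(q): print("dark",lo,len(q),np.median(q,0),q.min(0),q.max(0),cv2.fitLine(q[:,:2].astype(np.float32),cv2.DIST_HUBER,0,.01,.01).ravel())
    big=im[100:290,180:460] if n=="scene" else im[60:250,180:380]
    for nm,b in (("z",im[220:285,395:455] if n=="scene" else im[85:160,190:240]),):
        cv2.imwrite(f"pics/{n}_{nm}.png",cv2.cvtColor(cv2.resize(b,None,fx=7,fy=7,interpolation=cv2.INTER_CUBIC),cv2.COLOR_RGB2BGR))
a,b=cv2.imread("pics/scene_z.png"),cv2.imread("pics/top_z.png")
H=525; o=np.zeros((H,a.shape[1]+b.shape[1],3),np.uint8);o[:a.shape[0],:a.shape[1]]=a;o[:b.shape[0],a.shape[1]:]=b
cv2.imwrite("pics/c.png",o)
E
```

```text
top cover rect ((736.1180419921875, 83.63320922851562), (327.7120666503906, 277.83447265625), 89.40636444091797) z 157.53483116300492
plane [ -0.     0.   157.72]
red [205 124   6  11  57] [207.54 128.95] [711.12 254.02 231.62] [700.59 248.79   1.25] [783.69 308.88 238.04]
dark 105 208 [474.4   86.38 120.76] [469.26  21.04 114.63] [501.64 147.24 127.56] [  0.02   1.   474.45  66.04]
dark 185 200 [619.06  77.76 204.44] [614.91  23.63 185.82] [623.45 141.4  209.35] [  0.01   1.   618.97  81.04]
scene cover rect ((731.7142944335938, 84.97859954833984), (325.4927062988281, 274.775146484375), 89.38673400878906) z 155.8812602219661
plane [ -0.    -0.   158.57]
red [428 230   8  15  77] [431.45 236.18] [711.55 254.23 229.88] [431.14 249.85  -1.05] [746.23 304.44 259.63]
dark 105 103 [475.14  92.35 118.37] [468.82  26.18 115.05] [484.3  149.78 121.81] [  0.01   1.   475.17  91.14]
dark 185 187 [624.99  90.62 200.16] [618.17  27.25 185.19] [627.34 144.64 205.38] [  0.01   1.   624.92  87.89]
```

View pics/c.png

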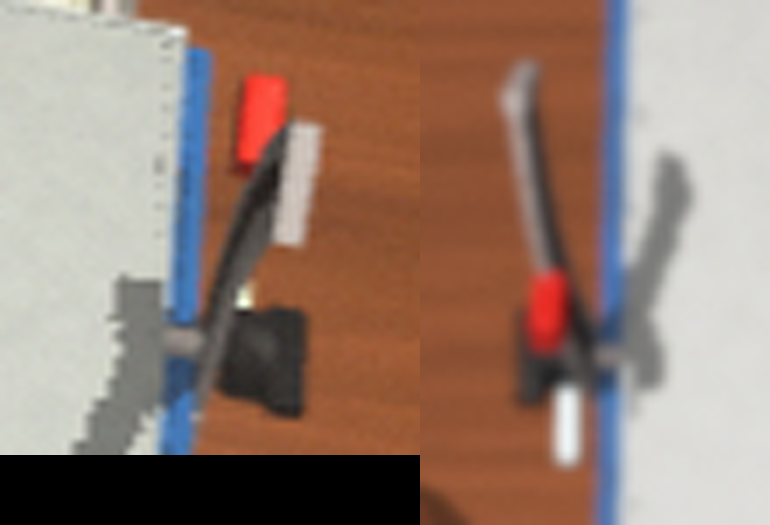

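Call:
{"name": "send_rows", "arguments": {"targets": [[[0,0,-0.024,0.06,0.216,0,1],[0,0,-0.024,0.06,0.216,0,1],[0,0,-0.024,0.06,0.216,0,1],[0,0,-0.024,0.06,0.216,0,1],[0,0,-0.024,0.06,0.216,0,1],[0,0,-0.024,0.06,0.216,0,1],[0,0,-0.024,0.06,0.216,0,1],[0,0,-0.024,0.06,0.216,0,1],[0,0,-0.024,0.06,0.216,0,1],[0,0,-0.024,0.06,0.216,0,1],[0,0,-0.024,0.06,0.216,0,1],[0,0,-0.024,0.06,0.216,0,1]]], "grip_force": 20}}

```text
time_s: 2.1
ee_pos: [386.9, -1.0, 214.4]
ee_rot: [180.0, -0.1, -1.0]
force: [0.6, -0.9, 0.5]
gripper_width: 0.7
gripper_force: 0.0
```

Call:
{"name": "send_rows", "arguments": {"targets": [[[0,0,0,0.05,0.216,-0.1,1],[0,0,0,0.05,0.216,-0.15,1],[0,0,0,0.05,0,-0.16,1],[0,0,0,0.05,0,-0.16,1],[0,0,0,0,0,0,1]]]}}

```text
time_s: 2.6
ee_pos: [424.1, 80.8, 98.9]
ee_rot: [179.9, 0.4, -0.9]
force: [-1.2, -0.3, 0.2]
gripper_width: 0.3
gripper_force: 0.0
```

```bash
python3 - <<'E'
from h import *
from scipy.spatial.transform import Rotation as Ro
from scipy.optimize import least_squares
np.set_printoptions(precision=2,suppress=True)
s=env.state(); print(s["ee_pos"],s["ee_rot"],s["force"])
im,d=optics.grab_frame("wrist"); np.savez("wrist.npz",im=im,d=d,p=s["ee_pos"],r=s["ee_rot"])
cv2.imwrite("pics/w1.png",cv2.cvtColor(im,cv2.COLOR_RGB2BGR))
# fit clip angle on both views: mask IoU of a projected box
H=np.array([862.,84.,150.]); 
masks={}
for n in("top","scene"):
    f=np.load(n+".npz"); hsv=cv2.cvtColor(f["im"],cv2.COLOR_RGB2HSV)
    red=((hsv[...,0]<8)|(hsv[...,0]>172))&(hsv[...,1]>150)&(hsv[...,2]>90)
    k,l,st,c=cv2.connectedComponentsWithStats(red.astype(np.uint8))
    seed=(207,129) if n=="top" else (431,236); i=l[seed[1],seed[0]]
    v,u=np.nonzero(l==i); masks[n]=(u.mean(),v.mean(),u.std(),v.std(),len(u))
    print(n,masks[n])
def hull(n,th,off,yaw=-.012):
    Rz=Ro.from_euler("z",yaw).as_matrix()
    ex=np.array([np.cos(th),0,-np.sin(th)]);ez=np.array([np.sin(th),0,np.cos(th)])
    c=-168*ex+np.array([0,171,0]); K,R,t=cam(n)
    p=[H+off+Rz@(c+a*12*ex+b*np.array([0,5,0])+e*6*ez) for a in(-1,1) for b in(-1,1) for e in(-1,1)]
    q=(np.array(p)@R.T+t)@K.T; q=q[:,:2]/q[:,2:]
    m=np.zeros((3200,5120),np.uint8); cv2.fillConvexPoly(m,cv2.convexHull((q*8+3.5).round().astype(np.int32)),1)
    v,u=np.nonzero(m[:, :]); u=u/8-.44;v=v/8-.44
    return u.mean(),v.mean(),u.std(),v.std(),len(u)/64
for th in np.arange(.3,.62,.04):
    print(round(th,2),*[np.array(hull(n,th,0))-masks[n] for n in masks])
E
```

```text
[424.07  80.76  98.94] [179.91   0.43  -0.89] [-1.16 -0.32  0.17]
top (np.float64(207.56716417910448), np.float64(128.6865671641791), np.float64(1.8221185029291767), np.float64(3.0430196865372316), 67)
scene (np.float64(431.3375), np.float64(236.45), np.float64(2.0244983946647133), np.float64(3.9048047326338864), 80)
0.3 [ 1.63  7.45 -0.22  0.36 -0.25] [-1.74  9.04 -0.01  0.43 24.  ]
0.34 [ 1.09  5.82 -0.2   0.38  1.03] [-1.09  7.3   0.01  0.49 26.48]
0.38 [ 0.52  4.07 -0.18  0.37  1.42] [-0.39  5.65  0.02  0.52 27.45]
0.42 [-0.04  2.25 -0.16  0.32  1.2 ] [ 0.27  4.11  0.05  0.56 29.89]
0.46 [-0.59  0.26 -0.14  0.3   1.88] [ 0.91  2.7   0.08  0.59 32.03]
0.5 [-1.08 -1.86 -0.12  0.24  1.34] [ 1.57  1.39  0.1   0.62 33.91]
0.54 [-1.6  -4.11 -0.09  0.23  2.52] [ 2.26  0.24  0.12  0.64 34.95]
0.58 [-2.13 -6.44 -0.09  0.19  1.66] [ 2.89 -0.85  0.17  0.66 37.86]
```

View pics/w1.png

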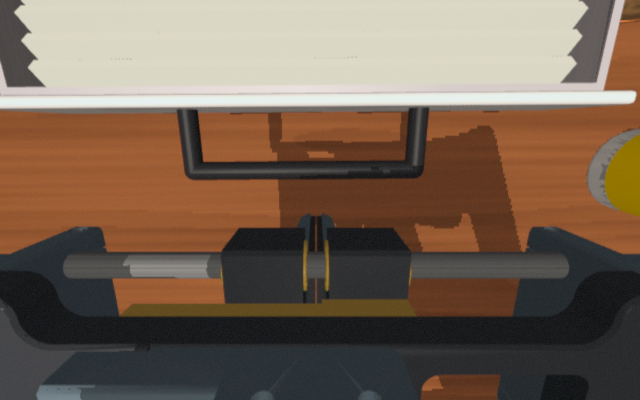

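Call:
{"name": "send_rows", "arguments": {"targets": [[[0,0,0,0.08,0.015,0,1],[0,0,0,0.1,0,0,1],[0,0,0,0.1,0,0,1],[0,0,0,0.1,0,0,1],[0,0,0,0.1,0,0,1]]]}}

```text
time_s: 3.15
ee_pos: [521.6, 83.1, 103.6]
ee_rot: [180.0, 0.1, -1.0]
force: [-3.1, -0.5, -0.8]
gripper_width: 0.6
gripper_force: 1.3
```

```bash
python3 - <<'E'
from h import *
s=env.state(); print(s["ee_pos"],s["force"])
for n in("top",):
    im,d=optics.grab_frame(n)
    for r in optics.place_of(n,"drawer_handle")[:1]:
        u,v=map(int,np.round(r["at"])); print(r, world(n,*r["at"],np.median(d[v-1:v+2,u-1:u+2])))
E
```

```text
[521.60224547  83.06341902 103.63480265] [-3.12148382 -0.51347614 -0.83603225]
```

Call:
{"name": "send_rows", "arguments": {"targets": [[[0,0,0,0.04,0,0,1],[0,0,0,0.03,0,0,1]]]}}

```text
time_s: 3.45
ee_pos: [532.2, 83.4, 102.8]
ee_rot: [180.0, 0.5, -1.0]
force: [-17.7, 0.5, 13.4]
gripper_width: 0.5
gripper_force: 8.6
```

Call:
{"name": "send_rows", "arguments": {"targets": [[[0,0,0,0.02,0,0,1],[0,0,0,0.02,0,0,1]]]}}

```text
time_s: 3.65
ee_pos: [532.3, 83.4, 102.5]
ee_rot: [179.9, 1.4, -1.0]
force: [-32.3, 0.8, 25.6]
gripper_width: 0.5
gripper_force: 16.3
```

```bash
python3 - <<'E'
from h import *
ims=[optics.grab_frame(n)[0] for n in("top","wrist","scene")]
a=cv2.resize(ims[0][130:260,200:380],(720,520),interpolation=cv2.INTER_CUBIC)[:300]
b=cv2.resize(ims[1],(400,250)); c=cv2.resize(ims[2][150:300,200:440],(400,250))
o=np.zeros((600,800,3),np.uint8); a=cv2.resize(ims[0][130:260,200:380],(485,350)); o[:350,:485]=a; o[350:,:400]=b;o[350:,400:]=c
cv2.imwrite("pics/e.png",cv2.cvtColor(o,cv2.COLOR_RGB2BGR))
print(env.state()["force"],env.state()["ee_pos"])
E
```

```text
[-24.95339618   0.05179468  19.98002471] [532.20898536  83.37562024 102.40507449]
```

View pics/e.png

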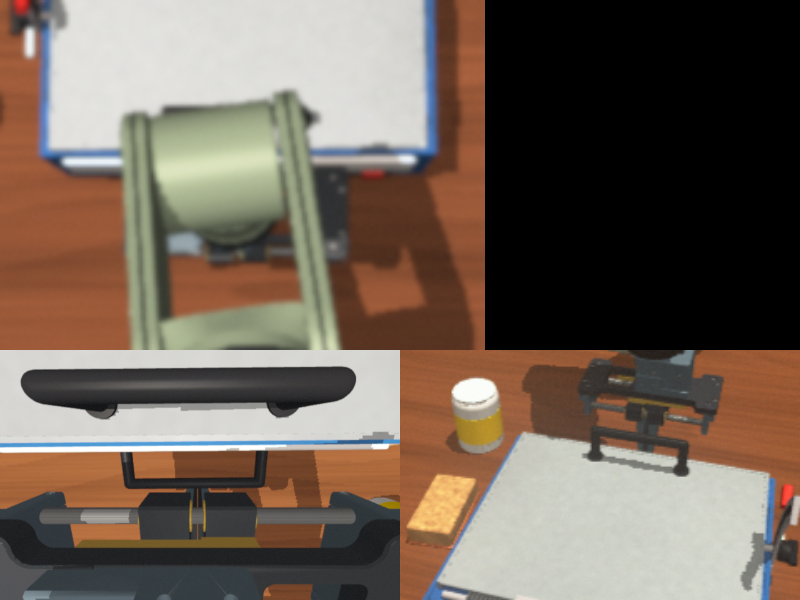

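```bash
python3 - <<'E'
from h import *
from scipy.spatial.transform import Rotation as Ro
np.set_printoptions(precision=1,suppress=True)
s=env.state(); im,d=optics.grab_frame("wrist"); c=optics.camera_info("wrist"); K=np.array(c["camera_matrix"]);M=np.array(c["mount"])
R=Ro.from_euler("xyz",s["ee_rot"],degrees=True).as_matrix()
v,u=np.indices(d.shape); P=np.stack([(u-K[0,2])/K[0,0]*d,(v-K[1,2])/K[1,1]*d,d],-1)@M[:3,:3].T+M[:3,3]
P=P@R.T+s["ee_pos"]
for col in(120,250,280,360,500):
    print(col)
    for r in range(120,232,4): print(r,im[r,col],P[r,col])
E
```

```text
120
120 [213 213 210] [607.4 158.7 155.7]
124 [213 213 210] [605.9 159.1 155.5]
128 [214 213 210] [604.4 158.9 156.4]
132 [215 214 211] [602.9 159.9 155.3]
136 [215 215 212] [601.3 160.2 155.3]
140 [225 223 221] [599.8 159.7 156.6]
144 [225 224 221] [598.3 160.  156.6]
148 [107 159 212] [595.9 167.1 146.6]
152 [ 77 153 213] [594.1 168.1 145.6]
156 [254 255 255] [590.9 177.5 132.5]
160 [255 255 255] [589.1 177.6 133. ]
164 [171 117  82] [568.7 270.5  -0.8]
168 [172 105  58] [564.8 271.3  -0.8]
172 [177 109  68] [560.9 272.2  -0.9]
176 [179 109  67] [557.  272.9  -0.9]
180 [178 109  62] [553.  274.   -1.2]
184 [176 106  59] [549.  274.9  -1.4]
188 [178 110  65] [545.2 275.   -0.3]
192 [181 113  66] [541.5 275.    0.8]
196 [180 111  65] [536.9 277.3  -1.2]
200 [178 110  63] [533.  277.6  -0.4]
204 [176 107  63] [528.9 278.5  -0.5]
208 [172 103  59] [524.5 279.9  -1.3]
212 [171 105  62] [520.5 280.3  -0.6]
216 [166 102  61] [516.  281.6  -1.2]
220 [154  91  56] [511.9 282.1  -0.8]
224 [159  96  56] [507.8 282.6  -0.2]
228 [167 101  59] [503.2 284.   -0.9]
250
120 [215 214 210] [606.5 108
[... 3509 characters left out ...]
60 [136 106  87] [585.6  -8.1 131.1]
164 [119  70  41] [562.3 -94.7  -1.1]
168 [119  70  43] [558.4 -95.1  -0.9]
172 [123  73  44] [554.6 -95.6  -0.6]
176 [115  67  41] [550.4 -96.9  -1.6]
180 [115  68  40] [546.5 -97.4  -1.4]
184 [110  63  39] [542.6 -97.6  -0.7]
188 [113  66  41] [538.7 -98.   -0.3]
192 [113  68  40] [534.1 -99.8  -2.1]
196 [114  67  41] [530.4 -99.4  -0.6]
200 [117  69  41] [ 526.3 -100.2   -0.7]
204 [112  65  37] [522.5 -99.9   0.7]
208 [110  66  40] [ 518.2 -100.8    0.3]
212 [99 59 35] [ 513.7 -102.    -0.4]
216 [104  63  41] [ 509.3 -103.    -0.9]
220 [111  67  40] [ 504.8 -104.1   -1.5]
224 [105  61  36] [ 500.9 -103.9   -0.2]
228 [105  60  39] [ 496.8 -104.2    0.4]
```

Call:
{"name": "send_rows", "arguments": {"targets": [[[0,0,0,-0.1,0,0,1],[0,0,0,-0.15,0,0,1],[0,0,0,0,0,0.24,1],[0,0,0,0,0.1,0.24,1],[0,0,0,0.1,0.1,0.24,1],[0,0,0,0.15,0.12,0.24,1],[0,0,0,0.15,0.12,0,1],[0,0,0,0.15,0,0,1],[0,0,0,0,0,0,1],[0,0,0,0,0,0,1]]]}}

```text
time_s: 4.85
ee_pos: [596.0, 164.2, 278.2]
ee_rot: [180.0, 0.0, -1.0]
force: [0.4, -0.4, 0.4]
gripper_width: 0.7
gripper_force: 0.0
```

```bash
cat >> h.py <<'E'
from scipy.spatial.transform import Rotation as Ro
def wristcam():
    s=env.state(); im,d=optics.grab_frame("wrist"); c=optics.camera_info("wrist"); M=np.array(c["mount"])
    R=Ro.from_euler("xyz",s["ee_rot"],degrees=True).as_matrix()
    Rw=R@M[:3,:3]; o=R@M[:3,3]+s["ee_pos"]
    return s,im,d,np.array(c["camera_matrix"]),Rw,o   # world = Rw p + o
def wcloud(d,K,Rw,o):
    v,u=np.indices(d.shape); return np.stack([(u-K[0,2])/K[0,0]*d,(v-K[1,2])/K[1,1]*d,d],-1)@Rw.T+o
E
python3 - <<'E'
from h import *
np.set_printoptions(precision=1,suppress=True)
s,im,d,K,Rw,o=wristcam(); P=wcloud(d,K,Rw,o); np.savez("w2.npz",im=im,d=d,K=K,Rw=Rw,o=o)
print(s["ee_pos"],s["ee_rot"],s["force"],"cam",o)
hsv=cv2.cvtColor(im,cv2.COLOR_RGB2HSV)
red=((hsv[...,0]<6)|(hsv[...,0]>174))&(hsv[...,1]>170)&(hsv[...,2]>80)
k,l,st,c=cv2.connectedComponentsWithStats(red.astype(np.uint8))
for i in range(1,k):
    if st[i,4]>30: q=P[l==i]; print(st[i],c[i],np.median(q,0),np.percentile(q,3,0),np.percentile(q,97,0))
for r in optics.place_of("wrist","mark_clip")[:1]+optics.place_of("wrist","cover_handle")[:1]+optics.place_of("wrist","cover_grip")[:1]: u,v=map(int,r["at"]);print(r,P[v,u])
im2,d2=optics.grab_frame("top"); P2=cloud("top",d2)
white=(im2.min(-1)>225)&(P2[...,0]>480)&(P2[...,0]<600)&(abs(P2[...,1]-84)<170); print("white plate/drawer px x", np.percentile(P2[white],[2,50,98],0))
cv2.imwrite("pics/w2.png",cv2.cvtColor(im,cv2.COLOR_RGB2BGR))
E
```

```text
[596.  164.2 278.2] [180.   0.  -1.] [ 0.4 -0.4  0.4] cam [665.9 163.4 448.2]
[177  46  21  37 619] [187.1  64.5] [710.4 253.5 228.9] [699.8 250.5 220.2] [722.3 259.3 234.3]
{'at': [188.0, 64.2], 'conf': 0.65} [710.5 252.4 230.8]
{'at': [404.5, 178.1], 'conf': 0.91} [621.6  86.7 203.4]
{'at': [387.8, 170.4], 'conf': 0.67} [621.4  89.5 154.3]
white plate/drawer px x [[588.6 -63.6 131.3]
 [590.7 -46.3 133.6]
 [592.9 231.9 138.2]]
```

View pics/w2.png

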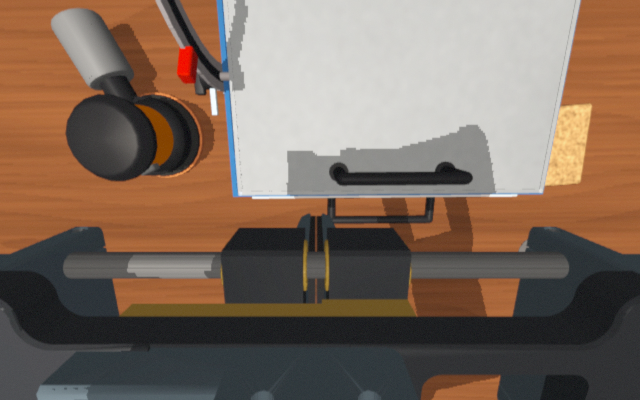

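```bash
python3 - <<'E'
from h import *
np.set_printoptions(precision=2,suppress=True)
f=np.load("w2.npz"); im,d,K,Rw,o=[f[k] for k in("im","d","K","Rw","o")]; P=wcloud(d,K,Rw,o)
hsv=cv2.cvtColor(im,cv2.COLOR_RGB2HSV)
red=((hsv[...,0]<6)|(hsv[...,0]>174))&(hsv[...,1]>170)&(hsv[...,2]>80)
k,l,st,c=cv2.connectedComponentsWithStats(red.astype(np.uint8)); i=l[64,187]; M=l==i
for r in range(46,84,4):
    u=np.nonzero(M[r])[0]; print(r,u.min(),u.max(),P[r,u[len(u)//2]],im[r,u[len(u)//2]],im[r,u[3]],im[r,u[-4]])
Mh=cv2.resize(M.astype(np.uint8)[30:100,160:230],None,fx=8,fy=8,interpolation=cv2.INTER_NEAREST)
def iou(th,yaw,H):
    Rz=Ro.from_euler("z",yaw).as_matrix()
    ex=np.array([np.cos(th),0,-np.sin(th)]);ez=np.array([np.sin(th),0,np.cos(th)])
    cc=-168*ex+np.array([0,171,0])
    p=np.array([H+Rz@(cc+a*12*ex+b*np.array([0,5,0])+e*6*ez) for a in(-1,1) for b in(-1,1) for e in(-1,1)])
    q=((p-o)@Rw)@K.T; q=q[:,:2]/q[:,2:]
    m=np.zeros_like(Mh); cv2.fillConvexPoly(m,cv2.convexHull(((q-[160,30])*8+3.5).round().astype(np.int32)),1)
    return (m&Mh).sum()/(m|Mh).sum()
# hinge z known 150; free hinge x, extractor y0
for hx in(859,861,863,865):
    b=max((iou(th,-.015,np.array([hx,y0,150])),round(th,3),y0) for th in np.arange(.36,.62,.01) for y0 in range(80,90)); print(hx,b)
# edges of body: left cover edge
cv=(im.min(-1)>190)&(abs(P[...,2]-155.5)<4)
q=P[cv]; y=q[:,1]; print("cover y ext",np.percentile(q[(q[:,0]>620)&(q[:,0]<650)],[0.2,99.8],0)); 
e=[]
for r in range(20,180,5):
    u=np.nonzero(cv[r])[0]; e.append([*P[r,u.min()][:2],*P[r,u.max()][:2]])
e=np.array(e); print("edge slopes dy/dx",np.polyfit(e[:,0],e[:,1],1),np.polyfit(e[:,2],e[:,3],1))
E
```

```text
46 186 192 [723.91 253.32 223.1 ] [196  47  39] [196  47  39] [196  47  39]
50 180 193 [720.67 254.   225.79] [242  25   0] [242  14   0] [219  18   0]
54 180 196 [717.47 252.6  228.3 ] [240  16   0] [242  20   0] [112  14   1]
58 178 197 [714.96 253.06 227.98] [238  19   0] [243  18   0] [105  13   3]
62 179 196 [711.85 252.42 230.38] [233  12   0] [243  23   0] [108  15   8]
66 178 196 [708.82 252.51 232.69] [241  22   0] [243  17   0] [107   9   3]
70 178 195 [706.14 252.63 233.2 ] [236  16   0] [243  18   0] [112  12   7]
74 177 195 [703.16 252.7  235.51] [242  35   3] [231  30   0] [111  11   1]
78 180 195 [701.2  253.27 231.6 ] [186  13   0] [190  19   6] [142  27  18]
82 183 194 [699.06 254.33 228.13] [177  28  15] [181  24   1] [173  28  12]
859 (np.float64(0.7634905951279679), np.float64(0.46), 82)
861 (np.float64(0.7844822464700874), np.float64(0.44), 83)
863 (np.float64(0.7998827595965313), np.float64(0.42), 85)
865 (np.float64(0.8201483568853342), np.float64(0.4), 86)
cover y ext [[620.08 -75.1  153.37]
 [649.95 245.78 157.56]]
edge slopes dy/dx [ -0.06 288.91] [ -0.   -72.85]
```

Call:
{"name": "send_rows", "arguments": {"targets": [[[0,0,0.091,0.013,-0.036,-0.01,-1],[0,0,0.091,0.013,-0.036,-0.01,-1],[0,0,0.091,0.013,-0.036,-0.01,-1],[0,0,0.091,0.013,-0.036,-0.01,-1],[0,0,0.091,0.013,-0.036,-0.01,-1],[0,0,0.091,0.013,-0.036,-0.01,-1],[0,0,0.091,0.013,-0.036,-0.01,-1],[0,0,0.091,0.013,-0.036,-0.01,-1],[0,0,0.091,0.013,-0.036,-0.01,-1],[0,0,0.091,0.013,-0.036,-0.01,-1],[0,0,0.091,0.013,-0.036,-0.01,-1],[0,-0.067,0,0,0,0,-1]]]}}

```text
time_s: 6.3
ee_pos: [627.1, 84.1, 254.9]
ee_rot: [173.9, -0.0, 89.2]
force: [-0.3, -0.0, -1.1]
gripper_width: 90.5
gripper_force: 0.0
```

Call:
{"name": "send_rows", "arguments": {"targets": [[[0,-0.066,0,0,0,0,-1],[0,0,0,0,0,0,-1],[0,0,0,0,0,0,-1]]]}}

```text
time_s: 6.6
ee_pos: [624.7, 85.2, 257.2]
ee_rot: [168.0, -0.2, 89.2]
force: [-0.1, -1.1, 0.0]
gripper_width: 91.0
gripper_force: 0.0
```

Call:
{"name": "send_rows", "arguments": {"targets": [[[0,0,0,0,0,-0.15,-1],[0,0,0,0,0,-0.15,-1],[0,0,0,0,0,-0.088,-1],[0,0,0,0,0,0,-1],[0,0,0,0,0,0,-1]]]}}

```text
time_s: 7.1
ee_pos: [626.5, 85.3, 179.2]
ee_rot: [168.0, -0.2, 89.1]
force: [-0.5, 0.1, -0.2]
gripper_width: 91.3
gripper_force: 0.0
```

```bash
python3 - <<'E'
from h import *
s,im,d,K,Rw,o=wristcam(); sc,_=optics.grab_frame("scene")
print(s["ee_pos"],s["ee_rot"],s["force"])
c=np.vstack([cv2.resize(im,(480,300)),cv2.resize(sc[100:325,220:580],(480,300))])
cv2.imwrite("pics/g.png",cv2.cvtColor(c,cv2.COLOR_RGB2BGR))
E
```

```text
[626.47503367  85.28688517 179.20117854] [167.99165864  -0.18891504  89.14975386] [-0.48628417  0.06534277 -0.19817103]
```

View pics/g.png

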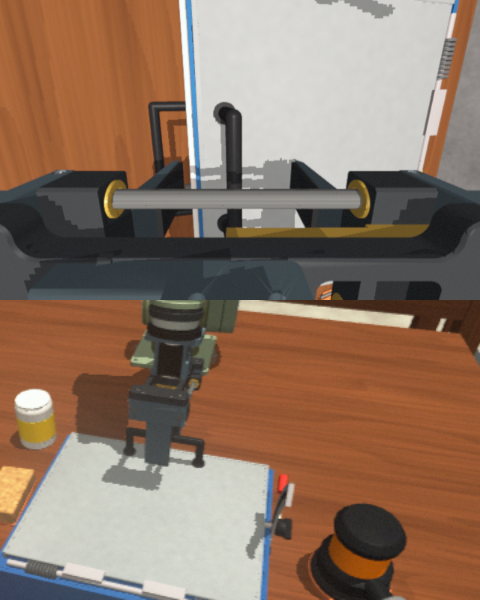

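Call:
{"name": "send_rows", "arguments": {"targets": [[[0,0,0,0,0,0,1],[0,0,0,0,0,0,1],[0,0,0,0,0,0,1],[0,0,0,0,0,0,1],[0,0,0,0,0,0,1],[0,0,0,0,0,0,1],[0,0,0,0,0,0,1],[0,0,0,0,0,0,1]]], "grip_force": 45}}

```text
time_s: 8.0
ee_pos: [625.0, 85.2, 178.6]
ee_rot: [168.0, -0.2, 89.2]
force: [1.0, -0.4, -0.5]
gripper_width: 30.2
gripper_force: 0.0
```

```bash
python3 - <<'E'
from h import *
s=env.state(); print(s["ee_pos"],s["ee_rot"],s["force"],s["gripper_width"])
# path of TCP for cover angle th, rigid grip, tool pretilt a0; rows (world-frame rotations about y)
a0=np.radians(-12)
def tcp(th):
    ang=.1974+th; b=np.array([-244.8*np.cos(ang),244.8*np.sin(ang)]); a=a0+th
    return b+18.8*np.array([-np.sin(a),-np.cos(a)])
ths=[0,.04,.08,.12,.16,.20,.24,.28,.32,.36,.40,.42,.44,.46,.48]
for t0,t1 in zip(ths,ths[1:]): print(t1,np.round((t1-t0)/(np.pi/2),4),np.round((tcp(t1)-tcp(t0))/200,4),tcp(t1))
E
```

```text
[625.01887525  85.15936238 178.59746063] [168.02801411  -0.17883913  89.15625824] [ 0.98331362 -0.42831309 -0.50699215] 30.193455018350733
0.04 0.0255 [0.0069 0.0471] [-234.76378298   39.04039635]
0.08 0.0255 [0.0087 0.0468] [-233.01479754   48.39721557]
0.12 0.0255 [0.0106 0.0464] [-230.89303813   57.67660957]
0.16 0.0255 [0.0125 0.0459] [-228.40189911   66.8637333 ]
0.2 0.0255 [0.0143 0.0454] [-225.54536577   75.94388932]
0.24 0.0255 [0.0161 0.0448] [-222.32800797   84.90255131]
0.28 0.0255 [0.0179 0.0441] [-218.75497278   93.72538734]
0.32 0.0255 [0.0196 0.0434] [-214.8319763   102.39828273]
0.36 0.0255 [0.0213 0.0425] [-210.56529448  110.90736272]
0.4 0.0255 [0.023  0.0417] [-205.96175311  119.23901459]
0.42 0.0127 [0.0121 0.0205] [-203.53594083  123.33412804]
0.44 0.0127 [0.0125 0.0202] [-201.02871688  127.37990947]
0.46 0.0127 [0.0129 0.02  ] [-198.44108412  131.37474065]
0.48 0.0127 [0.0133 0.0197] [-195.77407758  135.31702367]
```

Still closing; continue.

Call:
{"name": "send_rows", "arguments": {"targets": [[[0,0,0,0,0,0,1],[0,0,0,0,0,0,1],[0,0,0,0,0,0,1],[0,0,0,0,0,0,1],[0,0,0,0,0,0,1],[0,0,0,0,0,0,1]]], "grip_force": 45}}

```text
time_s: 8.6
ee_pos: [624.6, 85.2, 178.5]
ee_rot: [168.1, -0.2, 89.2]
force: [-2.7, 0.4, 0.9]
gripper_width: 11.1
gripper_force: 45.0
```

Call:
{"name": "send_rows", "arguments": {"targets": [[[0,0.0255,0,0.007,0,0.047,1],[0,0.0255,0,0.009,0,0.047,1],[0,0.0255,0,0.0105,0,0.0465,1],[0,0.0255,0,0.0125,0,0.046,1],[0,0.0255,0,0.0145,0,0.0455,1],[0,0,0,0,0,0,1]]]}}

```text
time_s: 9.2
ee_pos: [634.3, 85.1, 223.6]
ee_rot: [179.9, 0.0, 89.1]
force: [-5.2, -0.1, -5.5]
gripper_width: 10.9
gripper_force: 45.0
```

Call:
{"name": "send_rows", "arguments": {"targets": [[[0,0.0255,0,0.016,0,0.045,1],[0,0.0255,0,0.018,0,0.044,1],[0,0.0255,0,0.0195,0,0.0435,1],[0,0.0255,0,0.0215,0,0.0425,1],[0,0.0255,0,0.023,0,0.0415,1],[0,0.0127,0,0.012,0,0.0205,1],[0,0.0127,0,0.0125,0,0.02,1],[0,0,0,0,0,0,1],[0,0,0,0,0,0,1]]]}}

```text
time_s: 10.1
ee_pos: [658.0, 84.8, 274.9]
ee_rot: [-166.3, 0.3, 89.2]
force: [-7.4, -1.0, -3.2]
gripper_width: 11.2
gripper_force: 45.0
```

```bash
cat > m.py <<'E'
from h import *
np.set_printoptions(precision=3,suppress=True)
s=env.state(); print(s["ee_pos"],s["ee_rot"],s["force"],s["gripper_width"])
a=np.radians(180-s["ee_rot"][0]) # tool tilt magnitude (sign: roll>180 -> +)
a=-a if s["ee_rot"][0]>0 else -np.radians(-180-s["ee_rot"][0]) 
R=Ro.from_euler("xyz",s["ee_rot"],degrees=True).as_matrix(); b=s["ee_pos"]-18.8*R[:,2]
print("bar",b,"theta from z",np.arcsin((b[2]-150)/244.8)-.1974,"from x",np.arccos((860.7-b[0])/244.8)-.1974)
out=[]
for n in("scene","top"):
    im,d=optics.grab_frame(n); P=cloud(n,d); np.savez(n+"2.npz",im=im,d=d)
    hsv=cv2.cvtColor(im,cv2.COLOR_RGB2HSV)
    m=(d>0)&(P[...,2]>165)&(P[...,2]<270)&(P[...,0]>640)&(P[...,0]<845)&(abs(P[...,1]-85)<150)&(hsv[...,1]<50)&(im.min(-1)>100)
    m=cv2.erode(m.astype(np.uint8),np.ones((5,5)))>0; Q=P[m]
    for _ in range(3):
        A=np.c_[Q[:,:2],np.ones(len(Q))]; c=np.linalg.lstsq(A,Q[:,2],rcond=None)[0]; e=A@c-Q[:,2]; Q=Q[abs(e)<max(3,2*e.std())]
    print(n,len(Q),"cover angle",np.arctan(-c[0]), "z at hinge x",c@[860.7,85,1],"(expect ~",150+6/np.cos(np.arctan(-c[0])),")")
    sl=(slice(200,270),slice(395,455)) if n=="scene" else (slice(85,160),slice(185,240))
    out.append(cv2.resize(im[sl],None,fx=6.5,fy=6.5,interpolation=cv2.INTER_CUBIC))
H=max(x.shape[0] for x in out); o=np.hstack([np.pad(x,((0,H-x.shape[0]),(0,0),(0,0))) for x in out])
import sys; cv2.imwrite("pics/"+sys.argv[1],cv2.cvtColor(o,cv2.COLOR_RGB2BGR))
E
python3 m.py l1.png
```

```text
[657.968  84.814 274.944] [-166.258    0.257   89.166] [-7.393 -0.979 -3.162] 11.157368984719684
bar [662.435  84.831 293.206] theta from z 0.42747020752223086 from x 0.42940504106670896
scene 16747 cover angle 0.43487835875492575 z at hinge x 155.7625262117034 (expect ~ 156.61578906936597 )
top 2584 cover angle 0.4316974318625657 z at hinge x 158.7576826717733 (expect ~ 156.60606096966703 )
```

View pics/l1.png

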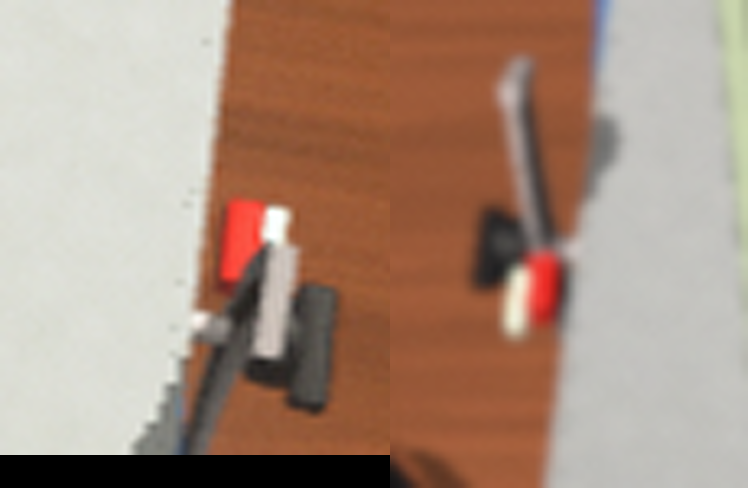

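```bash
python3 - <<'E'
from h import *
np.set_printoptions(precision=1,suppress=True)
for n,box in(("top",(200,215,118,142)),("scene",(425,445,225,250))):
    f=np.load(n+"2.npz"); im,d=f["im"].astype(int),f["d"]; P=cloud(n,d)
    red=(im[...,0]>140)&(im[...,1]<90)&(im[...,2]<90); wh=(im.min(-1)>190)
    for nm,m in(("red",red),("white",wh)):
        v,u=np.nonzero(m); k=(u>=box[0])&(u<box[1])&(v>=box[2])&(v<box[3]); v,u=v[k],u[k]
        q=P[v,u]; k=(q[:,2]>190)&(q[:,2]<260)&(q[:,1]>245)&(q[:,1]<290)
        v,u,q=v[k],u[k],q[k]
        print(n,nm,len(q),"px",u.mean(),v.mean(),u.min(),u.max(),v.min(),v.max())
        if not len(q): continue
        hx=860.7+.015*171; dx=hx-q[:,0]; dz=q[:,2]-150; r=np.hypot(dx,dz); t=np.arctan2(dz,dx)
        print("  mean",q.mean(0),"r",np.percentile(r,[5,50,95]),"ang",np.median(t),np.std(t))
        for vv in np.unique(v): 
            j=v==vv; print("   ",vv,np.median(q[j],0),np.round(np.median(r[j]),1),np.round(np.median(t[j]),3))
E
```

```text
top red 41 px 208.1951219512195 128.5609756097561 206 210 124 134
  mean [712.5 252.9 231. ] r [159.1 170.6 181.9] ang 0.498696487632084 0.017514051087710134
    124 [723.9 255.7 226.8] 159.1 0.504
    125 [721.3 254.5 228.4] 162.2 0.504
    126 [718.8 252.6 229.2] 164.8 0.502
    127 [716.1 252.1 230.8] 167.9 0.502
    128 [713.3 251.9 232.8] 171.4 0.504
    129 [710.8 251.7 233.8] 174.0 0.502
    130 [708.2 251.4 234.9] 176.8 0.501
    131 [705.9 252.4 235.3] 179.0 0.497
    132 [703.8 253.3 234.6] 180.5 0.488
    133 [702.7 253.2 230.5] 179.6 0.465
    134 [700.3 253.7 230.9] 181.9 0.461
top white 11 px 204.0 131.0 203 205 128 134
  mean [708.6 263.1 225.7] r [163.  172.7 180.6] ang 0.4570444680015628 0.006641234014008702
    128 [716.6 263.1 221.1] 163.0 0.452
    129 [713.3 262.2 225. ] 167.7 0.464
    130 [711.4 263.6 223.7] 168.8 0.452
    131 [708.4 263.  226.5] 172.7 0.459
    132 [705.7 262.5 228.3] 176.0 0.461
    133 [703.8 263.9 226.8] 177.0 0.449
    134 [701.  263.4 229.2] 180.6 0.454
scene red 63 px 431.3174603174603 236.20634920634922 429 434 231 243
  mean [714.  25
[... 320 characters left out ...]
237 [714.2 254.7 229.7] 169.3 0.492
    238 [715.9 254.3 228.2] 166.9 0.488
    239 [718.2 254.1 229. ] 165.0 0.499
    240 [720.  253.5 227.7] 162.9 0.497
    241 [721.7 253.7 226.8] 161.0 0.497
    242 [722.7 253.  225.7] 159.6 0.494
    243 [723.3 253.4 223.9] 158.3 0.486
scene white 16 px 434.6875 236.5625 425 438 232 249
  mean [706.1 260.8 224.7] r [148.6 179.4 183.3] ang 0.44237987555884656 0.004940296178354285
    232 [697.7 264.  228.3] 183.3 0.442
    233 [698.8 264.2 227.4] 181.7 0.44
    234 [701.1 264.2 226.8] 179.4 0.441
    235 [703.4 263.5 226.4] 177.2 0.446
    236 [705.1 263.6 225.6] 175.4 0.446
    248 [727.5 247.  214.5] 150.3 0.444
    249 [729.3 247.9 214.2] 148.5 0.447
```

Call:
{"name": "send_rows", "arguments": {"targets": [[[0,0.008,0,0.008,0,0.0125,1],[0,0.008,0,0.008,0,0.0125,1],[0,0,0,0,0,0,1],[0,0,0,0,0,0,1],[0,0,0,0,0,0,1],[0,0,0,0,0,0,1]]]}}

```text
time_s: 10.8
ee_pos: [661.2, 84.8, 280.0]
ee_rot: [-164.8, 0.3, 89.2]
force: [-8.8, -1.2, -4.5]
gripper_width: 11.1
gripper_force: 45.0
```

```bash
python3 m.py l2.png
```

```text
[661.157  84.77  279.98 ] [-164.838    0.28    89.172] [-8.767 -1.163 -4.453] 11.141555213455506
bar [666.075  84.788 298.125] theta from z 0.45247360638784373 from x 0.45432772392892384
scene 16890 cover angle 0.4602134372615578 z at hinge x 155.75591412507498 (expect ~ 156.69674455875577 )
top 2666 cover angle 0.45638453499689824 z at hinge x 158.92427342139587 (expect ~ 156.68410686455255 )
```

View pics/l2.png

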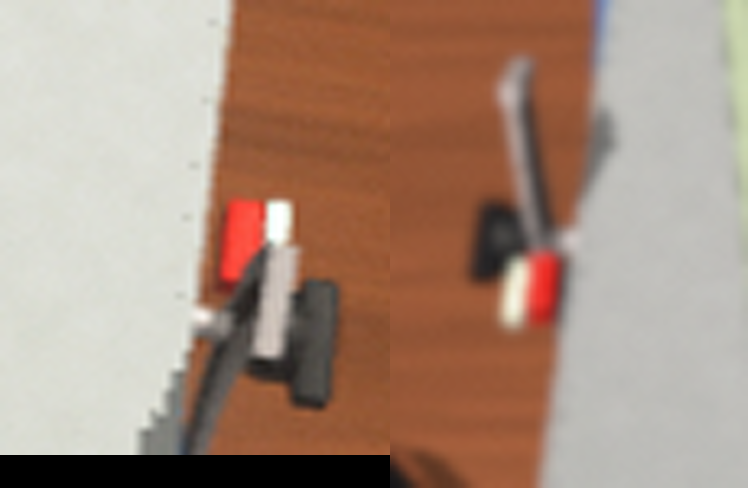

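Call:
{"name": "send_rows", "arguments": {"targets": [[[0,0,0,0,0,0,1],[0,0,0,0,0,0,1],[0,0,0,0,0,0,1],[0,0,0,0,0,0,1],[0,0,0,0,0,0,1]]]}}

```text
time_s: 11.4
ee_pos: [661.2, 84.8, 280.0]
ee_rot: [-164.8, 0.3, 89.2]
force: [-7.4, -0.3, -4.0]
gripper_width: 10.9
gripper_force: 45.0
```

```bash
python3 - <<'E'
from h import *
np.set_printoptions(precision=1,suppress=True)
f=np.load("top2.npz"); P=cloud("top",f["d"]); w=(f["im"].min(-1)>200)&(P[...,2]>125)&(P[...,2]<140)&(P[...,0]>480)&(P[...,0]<610)&(abs(P[...,1]-84)<165)
print("drawer plate", np.percentile(P[w],[5,50,95],0) if w.any() else None, w.sum())
s=env.state(); print(s["ee_pos"],s["qvel"],s["gripper_force"])
if abs(s["ee_pos"][2]-280)<1.5: print(env.job_done())
E
```

```text
drawer plate [[589.8 175.6 130. ]
 [591.7 203.9 134. ]
 [593.2 232.4 137.6]] 54
[661.2  84.8 280. ] [-0.  -0.  -0.1  0.   0.  -0. ] 44.995808601379395
the job is handed in; nothing more can be done
None
```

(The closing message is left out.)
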